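# Stand the screw-capped bottles in their spill dishes

## Robot

A 6-joint arm with a two-finger parallel gripper is mounted at the origin on a cart in front of the work surface, level with it; the furniture and walls round the work are solid. World frame = base frame: x ahead of the robot, y to its left, z up, the work surface at z = 0. Lengths are in mm, angles in rad, forces in N, time in s.
With the tool pointing down it reaches from about 200 to 875 mm from the base axis. Payload 3.4 kg.
Tool frame: the origin (TCP) lies between the finger pads; the fingertips stand 11 mm ahead of it and the grasp point (between the pads) lies 8 mm behind it; z points along the fingers, y is the line along which they close (so a half turn about z gives the same grasp; the last joint's range is limited). The gripper opens to 94 mm and grips with 3 to 60 N. Pads are 16 mm wide; open, the fingers measure 119 mm over their backs; the gripper's body (75 mm by 177 mm) begins 78 mm behind the grasp point.
Start: joints at [-1.289, 0.276, 1.505, -0, 1.361, -0.121], TCP at [225.4, -529.017, 216.493] pointing down, gripper open.
Joint ranges: [-2.89, 2.89], [-0.75, 2.08], [0.22, 2.7], [-1.18, 4.32], [0.11, 2.71], [-2.7, 2.7]. Speed limits (rad/s): [2.57, 2.57, 3.14, 3.14, 3.14, 3.14].

## Interface

Orientations are given as a unit quaternion [w, x, y, z].
In Python, from cell import arm gives the robot as it stands.
- The arm moves only by the tool send_rows, never from a script. Its argument "steps" is a list that holds one entry, the list of rows, each a list of 7 numbers: the shift along the tool's x, y, z in mm, then the turn, a rotation vector about the tool's x, y, z in rad, then the finger opening in mm, from 0 to 94. A call has 1 to 5 rows; each row is the pose to reach, as a shift and turn from the pose commanded when the call began, along the tool's axes at that moment; what a row does not reach only later rows make up. A row lasts 1/8 s, in which the tool goes at most 62.5 mm and 10.7 degrees, less where a joint would pass 70% of its speed; a pose out of reach is approached as far as the arm can. A call with a gripper value outside its range is refused whole. The fingers move at their own pace and stop on an object; the grip force is fixed at half the most. Time passes only in rows, so rows that repeat a pose let the fingers close. It gives the time, the measured TCP pose, the force, the opening and the grip force at its end, in the units of the state.
- arm.observe(): the state, without advancing time (a new reading comes with each control period).
- arm.grab_frame(name): name is "scene" or "top" or "wrist"; returns a dict with "frame" (384x512x3 uint8, red, green, blue), "fovy" (degrees; the focal length in pixels is half the picture's height over the tangent of half this angle, whatever the lens; pixels are square), "cx", "cy" (the principal point, pixels), "rvec" (rotation vector, rad) and "tvec" (3), from world to camera coordinates, as OpenCV has them. Camera axes: x right, y down, z forward; pixel columns grow to the right and rows downward; lengths in mm; the calibration is good to about 2 mm. A picture is of the moment at which its call begins. There is no depth.
- arm.sign_off(): hands the job in; it is judged then, once.
The state is a dict: "t": time; "joint_positions": joint angles; "joint_vel": joint speeds; "tau": joint torques, N m; "ee_pos": TCP position; "tcp_rot": TCP orientation; "wrist_force": force on the tool from outside, world axes, zero at the start; "torque": the same for the moment, N m; "grip_width": finger opening in mm; "grasp_force": force on a finger pad.
Only numpy, scipy, OpenCV 4.12 (cv2) and the standard library are available. Lean on these libraries where they do the work, as an engineer would, in place of code of your own. Each camera call takes 0.05 s, during which the arm holds its last target. There are 200 camera calls.

## Task

Put away the four screw-capped bottles that stand among the white spill dishes, one after another, each standing upright on the floor of the dish of its own size: the largest bottle in the largest dish, the middle-sized bottle in the middle-sized dish, and one little vial in each of the two smallest dishes. Do not tip a bottle over on the way, leave the dishes flat on the worktop, and leave the open beaker and the stoppered flask behind them where they stand.

Things in the scene. Friction and masses are not known exactly. Their poses are not given: they have to be found in the camera images.
- big_bottle: The largest screw-capped bottle: white plastic, red cap, round, 60 mm in diameter with straight sides up to 75 mm above its foot, then a shoulder up to the cap, 118 mm tall in all, about 0.16 kg. Origin: centre of its underside, z up.
- mid_bottle: The middle-sized screw-capped bottle: amber glass, dark cap, round, 46 mm in diameter with straight sides up to 50 mm above its foot, then a shoulder up to the cap, 91 mm tall in all, about 0.11 kg. Origin: centre of its underside, z up.
- vial_1: One of two like vials, clear glass with a wide blue screw cap, round, bluish contents, 23 mm in diameter and 44 mm tall, about 20 g; grip it 20 to 30 mm above its foot, where it is 19 to 23 mm thick. Origin: centre of its underside, z up. The two vials are equal for the job.
- vial_2: One of two like vials, clear glass with a wide blue screw cap, round, pale contents, 23 mm in diameter and 44 mm tall, about 20 g; grip it 20 to 30 mm above its foot, where it is 19 to 23 mm thick. Origin: centre of its underside, z up. The two vials are equal for the job.
- dish_large: The largest white ceramic spill dish, round and shallow: 88 mm across outside, 82 mm across inside, rim 11.5 mm high, flat inner floor 3 mm above the table, loose, 80 to 150 g. Origin: centre of its underside, z up.
- dish_medium: The middle-sized white ceramic spill dish, round and shallow: 72 mm across outside, 66 mm across inside, rim 11.5 mm high, flat inner floor 3 mm above the table, loose, 80 to 150 g. Origin: centre of its underside, z up.
- dish_small_1: One of two equal, smallest white ceramic spill dish, round and shallow: 51 mm across outside, 45 mm across inside, rim 11.5 mm high, flat inner floor 3 mm above the table, loose, 80 to 150 g. Origin: centre of its underside, z up.
- dish_small_2: One of two equal, smallest white ceramic spill dish, round and shallow: 51 mm across outside, 45 mm across inside, rim 11.5 mm high, flat inner floor 3 mm above the table, loose, 80 to 150 g. Origin: centre of its underside, z up.
- beaker: Bystander: small open glass beaker, 50 mm wide, 57 mm tall, at the back of the work. Origin: centre of its underside, z up. Not to be moved.
- flask: Bystander: conical glass flask with a rubber stopper (no screw cap), 64 mm wide, 121 mm tall, at the back of the work. Origin: centre of its underside, z up. Not to be moved.
There are look-alikes about, which are no part of the job. What is shaped like the vial_1 but orange or purple is not meant.

How it is judged (in metres and radians):
At the end, for the whole second after the job is handed in: Large bottle in large dish, middle bottle in middle dish, one vial in each small dish (either way round): axes within 13 mm of the dish centre, foot within 4 mm of the dish's floor, upright within 0.15 rad, at rest; all four dishes flat on the worktop (horizontal distance between big_bottle and dish_large below 0.013 m and z of big_bottle in the frame of dish_large between -0.002 and 0.007 m and horizontal distance between mid_bottle and dish_medium below 0.013 m and z of mid_bottle in the frame of dish_medium between -0.002 and 0.007 m and (((horizontal distance between vial_1 and dish_small_1 below 0.013 m and z of vial_1 in the frame of dish_small_1 between -0.002 and 0.007 m) and (horizontal distance between vial_2 and dish_small_2 below 0.013 m and z of vial_2 in the frame of dish_small_2 between -0.002 and 0.007 m)) or ((horizontal distance between vial_1 and dish_small_2 below 0.013 m and z of vial_1 in the frame of dish_small_2 between -0.002 and 0.007 m) and (horizontal distance between vial_2 and dish_small_1 below 0.013 m and z of vial_2 in the frame of dish_small_1 between -0.002 and 0.007 m))) and angle between each of big_bottle, mid_bottle, vial_1, vial_2's own z axis and vertical below 0.15 rad and linear speed of each of big_bottle, mid_bottle, vial_1, vial_2 below 0.02 m/s and angle between each of dish_large, dish_medium, dish_small_1, dish_small_2's own z axis and vertical below 0.06 rad and height (world z) of each of dish_large, dish_medium, dish_small_1, dish_small_2 below 0.006 m); the robot touches nothing.
It fails at once if a bottle is tipped over (by more than 0.6 rad) (angle between any of big_bottle, mid_bottle, vial_1, vial_2's own z axis and vertical above 0.6 rad).
It fails at once if the beaker or the flask is pushed by more than 20 mm or tipped over (distance of any of beaker, flask from where it was at the start of the episode above 0.02 m or angle between any of beaker, flask's own z axis and vertical above 0.5 rad).
It also fails if it takes over 112 s, if anything falls off the work surface, if the arm or the gripper's body presses on something with over 40 N, if the wrist force passes 120 N, or if a joint passes its speed limit or range.

## Working session

There is one attempt and no reset: what is moved stays moved. The work goes in short steps, Python scripts to look and compute and a tool call to move; the robot and the scene stay as the last step left them, time stands still between calls to the robot, and variables do not carry over. Pictures are saved under pics/ and viewed, at most 14 in all, crops included, and the job is handed in when it is done.

Besides the shell and the picture viewer there is one more tool, called after "Emit:" as name([rows], argument=value, ...), one row to a line, values as JSON. send_rows: Moves the arm, as the interface text tells. Its arguments: {"type":"object","properties":{"steps":{"type":"array"}},"required":["steps"]}

```bash
mkdir -p pics; ls; cat > h.py <<'E'
import numpy as np,cv2
from cell import arm
def grab(n,save=None):
    f=arm.grab_frame(n)
    if save: cv2.imwrite('pics/'+save,cv2.cvtColor(f['frame'],cv2.COLOR_RGB2BGR))
    return f
def ray(f,u,v,z):
    R=cv2.Rodrigues(np.array(f['rvec'],float))[0];t=np.array(f['tvec'],float).ravel()
    F=f['frame'].shape[0]/2/np.tan(np.radians(f['fovy'])/2)
    c=-R.T@t;d=R.T@np.array([(u-f['cx'])/F,(v-f['cy'])/F,1])
    return c+d*(z-c[2])/d[2]
def proj(f,p):
    R=cv2.Rodrigues(np.array(f['rvec'],float))[0];t=np.array(f['tvec'],float).ravel()
    F=f['frame'].shape[0]/2/np.tan(np.radians(f['fovy'])/2)
    q=R@np.array(p,float)+t
    return q[:2]/q[2]*F+[f['cx'],f['cy']]
E
python3 - <<'E'
from h import *
a=grab('scene','s0.png');b=grab('top','t0.png')
for f in(a,b):
    R=cv2.Rodrigues(np.array(f['rvec'],float))[0];print(f['fovy'],f['cx'],f['cy'],-R.T@np.ravel(f['tvec']))
print(arm.observe())
E
```

```text
pics
52.602077462935206 260.2948121863235 192.6834824217286 [  4.9325794  538.16595464 624.68126023]
53.24844026675695 247.44011941979556 194.44144019791761 [ 408.47913677  121.72123184 1001.33595922]
{'t': 0.1, 'joint_positions': array([-1.28897737e+00,  2.76535599e-01,  1.50596737e+00,  1.47560169e-05,
        1.36069679e+00, -1.20994797e-01]), 'joint_vel': array([-0.00090474, -0.00216973, -0.00276087, -0.00085916, -0.00020674,
       -0.0026877 ]), 'tau': array([ 1.18676333e-03, -4.05457771e+01, -2.37782943e+01,  7.02762790e-02,
        2.99781526e-02, -4.97304598e-05]), 'ee_pos': array([ 225.27553988, -528.52016505,  215.70463873]), 'tcp_rot': array([-8.01534633e-04,  9.79786097e-01,  2.00046391e-01, -5.73544325e-05]), 'wrist_force': array([-0.21729707,  0.2474024 , -0.90420054]), 'torque': array([ 0.00879853,  0.02891747, -0.02813281]), 'grasp_force': 0.0, 'grip_width': 94.25281904536152}
```

View pics/t0.png

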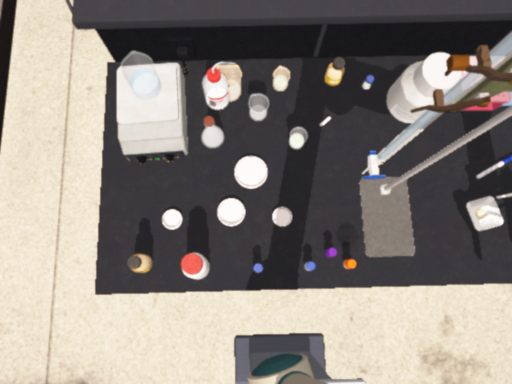

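View pics/s0.png

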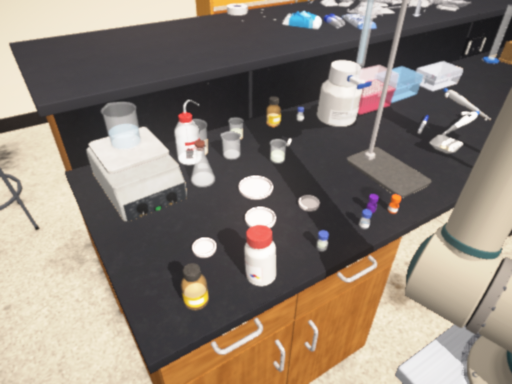

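Candidates, as pixels in the top view:
- **Big bottle:** (195,265). The squeeze bottle at (215,90) and the stoppered flask at (210,128) are not it.
- **Mid bottle:** (140,263). The amber bottle at the back, (335,72), is not it.
- **Vials:** (258,268) and (310,266), both blue. The purple one (331,253), the orange one (350,264) and the far vial (368,82) are not meant.
- **Dishes:** large (251,172), medium (231,212), small (173,219) and (282,217).

```bash
python3 - <<'E'
from h import *
f=grab('top');im=f['frame'];hsv=cv2.cvtColor(im,cv2.COLOR_RGB2HSV);g=im.min(2)
np.savez('top0.npz',**f)
c=im[190:290,110:370];cv2.imwrite('pics/c0.png',cv2.resize(cv2.cvtColor(c,cv2.COLOR_RGB2BGR),None,fx=3,fy=3,interpolation=cv2.INTER_CUBIC))
def fit(mask,box,z,name):
    m=np.zeros_like(mask);x0,x1,y0,y1=box;m[y0:y1,x0:x1]=mask[y0:y1,x0:x1]
    cs=cv2.findContours(m,cv2.RETR_EXTERNAL,cv2.CHAIN_APPROX_NONE)[0]
    k=max(cs,key=cv2.contourArea);P=np.array([ray(f,*p[0],z)[:2] for p in k]).astype(np.float32)
    e=cv2.fitEllipse(P) if len(P)>5 else None
    M=cv2.moments(m[y0:y1,x0:x1],True);cen=ray(f,x0+M['m10']/M['m00'],y0+M['m01']/M['m00'],z)
    print(name,'n',int(M['m00']),'cen',cen.round(1),'ell',e and np.round(e[0]+e[1],1))
w=(g>110).astype(np.uint8)
w2=(g>60).astype(np.uint8)
for n,b,m in[('L',(230,272,150,190),w),('M',(214,249,195,230),w),('S1',(158,188,205,232),w),('S2',(268,298,203,232),w2)]:fit(m,b,11.5,n)
H,S,V=[hsv[...,i] for i in range(3)]
red=((S>150)&(V>90)&((H<8)|(H>172))).astype(np.uint8)
blue=((S>120)&(V>60)&(H>100)&(H<128)).astype(np.uint8)
fit(red,(175,215,245,285),118,'big')
fit(blue,(245,272,255,280),44,'v1');fit(blue,(298,322,255,280),44,'v2')
print(V[258:272,126:156])
E
```

```text
L n 909 cen [676.5 104.3  11.5] ell [677.  104.3  89.8  90.3]
M n 662 cen [569.8 159.   11.5] ell [570.1 159.   73.6  74.6]
S1 n 356 cen [554.9 313.2  11.5] ell [555.1 313.1  52.9  53.9]
S2 n 376 cen [554.8  26.8  11.5] ell [555.   26.8  53.7  56.6]
big n 312 cen [437.9 248.2 118. ] ell [438.  248.2  40.7  45.6]
v1 n 28 cen [425.3  93.7  44. ] ell [426.   93.9  13.4  16.1]
v2 n 51 cen [426.7 -36.7  44. ] ell [426.7 -36.6  16.3  19.8]
[[ 63  68  81  97 103 104 106 103 101 103 103  98  90 108 161 205 223 226
  224 217 210 200 183 167 135  84  53  55  61  61]
 [ 63  76 100 105 102 101 105 106 102 104 105 102  93  85 113 176 220 229
  228 224 215 204 192 177 160 108  63  58  61  63]
 [ 63  79  99 103 100 100 103 104 104 107 109 107 104  90  95 164 223 232
  231 228 219 206 196 179 162 119  78  61  61  62]
 [ 67  83  96 100  98 100 102 102 105 107 109 107 103  91  85 152 225 234
  234 231 224 209 197 179 161 129  91  66  60  62]
 [ 70  87  99 101  99 103 104 102 104 105 105 105 102  90  83 150 227 237
  236 234 227 212 198 177 160 132 101  70  61  62]
 [ 70  88 100 100 101 104 102 104 103
[... 388 characters left out ...]
103 140 205 239 243 242
  240 236 228 214 196 178 154 118  81  62  59  60]
 [ 65  65  74  92 107 119 121 120 117 119 129 133 149 203 236 243 244 242
  239 234 224 209 190 173 136 102  72  60  60  60]
 [ 66  64  65  78 102 130 147 153 151 160 180 201 216 237 244 245 244 242
  236 228 213 202 191 164 118  77  61  60  60  59]
 [ 68  66  66  66  90 133 174 197 202 216 232 238 242 244 245 244 242 237
  228 216 207 211 199 157  99  66  60  60  60  60]
 [ 69  67  65  65  70  98 143 188 209 223 229 234 240 240 237 235 232 226
  214 209 212 207 174 115  72  61  61  60  60  60]
 [ 69  66  65  64  64  69  92 128 170 199 209 209 207 206 202 194 195 199
  207 206 184 152 109  72  61  61  61  61  61  61]]
```

View pics/c0.png

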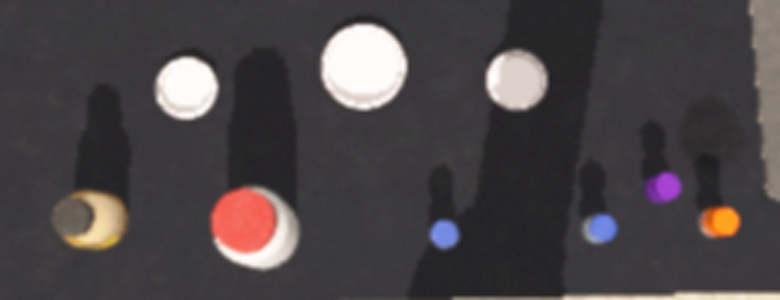

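The crop shows the big bottle (red cap at crop 243,220), the amber mid bottle (cap at 73,216), two blue vials (444,234 and 601,228), the decoys, and three of the white dishes. Measured rim sizes match all four dishes, so I'm moving towards the big bottle.

```bash
cat >> h.py <<'E'
from scipy.spatial.transform import Rotation as Ro
def to(x,y,z,yaw=0):
    s=arm.observe();q=s['tcp_rot'];R=Ro.from_quat([q[1],q[2],q[3],q[0]])
    T=Ro.from_matrix(np.array([[np.cos(yaw),np.sin(yaw),0],[np.sin(yaw),-np.cos(yaw),0],[0,0,-1]]))
    print('at',s['ee_pos'].round(1),'shift',R.inv().apply(np.array([x,y,z])-s['ee_pos']).round(1),'turn',(R.inv()*T).as_rotvec().round(4),'grip',round(s['grip_width'],1),round(s['grasp_force'],1),'t',round(s['t'],2))
E
python3 - <<'E'
from h import *
f=dict(np.load('top0.npz'))
print('mid',ray(f,134.3,262,91),'v1',ray(f,258,268,44),'v2',ray(f,310.5,266,44),'purple',ray(f,331,253,44),'flask',ray(f,209,122,121),'beaker',ray(f,258,105,57))
to(438,248,200)
E
```

```text
mid [444.01230397 383.78385801  91.        ] v1 [423.25178815  93.41647979  44.        ] v2 [424.6455593 -35.7655629  44.       ] purple [454.89807953 -88.42120279  44.        ] flask [775.56012749 204.11192346 121.        ] beaker [846.79362135  80.1210403   57.        ]
at [ 225.3 -528.6  215.8] shift [ 500.1 -631.    16.8] turn [-1.400e-03  1.000e-04  4.028e-01] grip 93.8 0.0 t 0.15
```

Emit:
send_rows([
  [[500, -631, 16, 0, 0, 0.403, 94], [500, -631, 16, 0, 0, 0.403, 94], [500, -631, 16, 0, 0, 0.403, 94], [500, -631, 16, 0, 0, 0.403, 94], [500, -631, 16, 0, 0, 0.403, 94]],
])

```text
t: 0.78
ee_pos: [308.0, -225.7, 210.2]
tcp_rot: [-0.0, 1.0, -0.001, 0.0]
wrist_force: [1.5, 0.1, -1.0]
grip_width: 94.0
grasp_force: 0.0
```

```bash
python3 -c "
from h import *
to(438,248,200)"
```

```text
at [ 308.  -225.7  210.2] shift [ 129.4 -473.8   10.2] turn [-0.     -0.0006 -0.0012] grip 94.0 0.0 t 0.78
```

Emit:
send_rows([
  [[130, -474, 10, 0, 0, 0, 94], [130, -474, 10, 0, 0, 0, 94], [130, -474, 10, 0, 0, 0, 94], [130, -474, 10, 0, 0, 0, 94], [130, -474, 10, 0, 0, 0, 94]],
])

```text
t: 1.4
ee_pos: [390.8, 75.7, 204.0]
tcp_rot: [0.0, 1.0, 0.0, 0.001]
wrist_force: [1.5, -0.5, -0.3]
grip_width: 93.9
grasp_force: 0.0
```

```bash
python3 -c "
from h import *
to(438,248,200)"
```

```text
at [390.8  75.7 204. ] shift [  47.2 -172.3    4. ] turn [ 0.0005 -0.0011  0.    ] grip 93.9 0.0 t 1.4
```

Emit:
send_rows([
  [[47, -172, 4, 0, 0, 0, 94], [47, -172, 4, 0, 0, 0, 94], [47, -172, 4, 0, 0, 0, 94], [47, -172, 4, 0, 0, 0, 94], [47, -172, 4, 0, 0, 0, 94]],
])

```text
t: 2.02
ee_pos: [437.0, 245.0, 199.4]
tcp_rot: [0.001, 1.0, 0.0, -0.001]
wrist_force: [-0.1, -0.1, -0.5]
grip_width: 93.9
grasp_force: 0.0
```

```bash
python3 - <<'E'
from h import *
to(438,248,50)
f=grab('wrist','w0.png');print(f['fovy'],f['cx'],f['cy'])
for n,p in dict(bigcap=(438,248,118),bigfoot=(438,248,0),midcap=(444,384,91),M=(570,159,11.5),S1=(555,313,11.5)).items(): print(n,proj(f,p).round())
E
```

```text
at [437.  245.  199.4] shift [  1.3  -3.2 149.4] turn [0.0014 0.0015 0.0005] grip 93.9 0.0 t 2.02
68.69146605701077 249.1236180745287 193.22713651192845
bigcap [246. 201.]
bigfoot [247. 177.]
midcap [112. 188.]
M [323.  68.]
S1 [192.  82.]
```

View pics/w0.png

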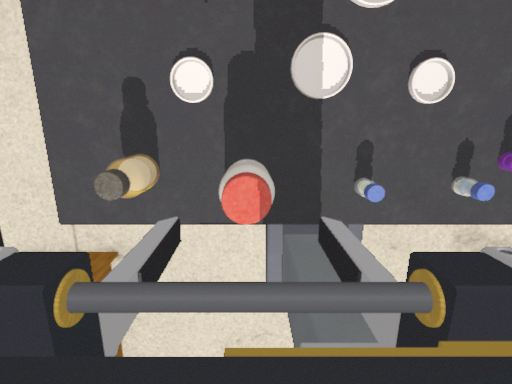

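The wrist view matches the top-view positions to about 2–3 px, for example the red cap at (247,199) against a predicted (246,201). Descending to grip the big bottle 50 mm above its foot.

Emit:
send_rows([
  [[2, -1, 50, 0, 0, 0, 94], [2, -1, 100, 0, 0, 0, 94], [2, -1, 140, 0, 0, 0, 94], [2, -1, 157, 0, 0, 0, 94], [2, -1, 157, 0, 0, 0, 94]],
])

```text
t: 2.7
ee_pos: [438.5, 244.6, 42.0]
tcp_rot: [0.001, 1.0, -0.001, -0.002]
wrist_force: [0.9, 0.0, 0.1]
grip_width: 94.0
grasp_force: 0.0
```

Emit:
send_rows([
  [[0, 0, 0, 0, 0, 0, 50], [0, 0, 0, 0, 0, 0, 50], [0, 0, 0, 0, 0, 0, 50], [0, 0, 0, 0, 0, 0, 50], [0, 0, 0, 0, 0, 0, 50]],
])

```text
t: 3.32
ee_pos: [440.0, 246.8, 43.4]
tcp_rot: [-0.0, 1.0, -0.0, 0.0]
wrist_force: [-0.7, 0.2, 3.9]
grip_width: 58.4
grasp_force: 29.9
```

Emit:
send_rows([
  [[0, 0, 0, 0, 0, 0, 50], [0, 0, 0, 0, 0, 0, 50], [0, 0, 0, 0, 0, 0, 50], [0, 0, -10, 0, 0, 0, 50], [0, 0, -20, 0, 0, 0, 50]],
])

```text
t: 3.95
ee_pos: [439.2, 246.4, 63.0]
tcp_rot: [0.0, 1.0, -0.0, -0.001]
wrist_force: [0.4, 0.4, -2.4]
grip_width: 58.7
grasp_force: 29.9
```

```bash
python3 - <<'E'
from h import *
to(677,105,100)
E
```

```text
at [439.2 246.4  63. ] shift [237.8 141.4 -37.2] turn [ 0.0006  0.0011 -0.0001] grip 58.7 29.9 t 3.95
```

Emit:
send_rows([
  [[5, 3, -20, 0, 0, 0, 50], [40, 24, -38, 0, 0, 0, 50], [80, 48, -38, 0, 0, 0, 50], [120, 72, -38, 0, 0, 0, 50], [160, 96, -38, 0, 0, 0, 50]],
])

```text
t: 4.58
ee_pos: [600.7, 149.7, 101.2]
tcp_rot: [-0.0, 1.0, -0.0, 0.0]
wrist_force: [0.8, 0.3, -1.7]
grip_width: 58.3
grasp_force: 29.9
```

Emit:
send_rows([
  [[40, 24, 0, 0, 0, 0, 50], [65, 39, 0, 0, 0, 0, 50], [76, 45, 0, 0, 0, 0, 50], [79, 46, 0, 0, 0, 0, 50], [79, 46, 0, 0, 0, 0, 50]],
])

```text
t: 5.2
ee_pos: [677.6, 105.3, 100.8]
tcp_rot: [-0.0, 1.0, 0.0, -0.001]
wrist_force: [0.3, 0.3, -2.0]
grip_width: 59.0
grasp_force: 29.9
```

```bash
python3 - <<'E'
from h import *
to(678,104.5,46)
f=grab('wrist','w1.png')
for n,p in dict(L=(677,104.3,11.5),cap=(678,104.5,180),M=(570,159,11.5),S1=(555,313,11.5),flask=(776,204,121)).items(): print(n,proj(f,p).round())
E
```

```text
at [677.6 105.3 100.8] shift [ 0.5  0.8 54.8] turn [-0.0002  0.0013  0.0004] grip 59.0 29.9 t 5.2
L [251. 200.]
cap [253. 319.]
M [198. 298.]
S1 [ 54. 310.]
flask [50. 65.]
```

View pics/w1.png

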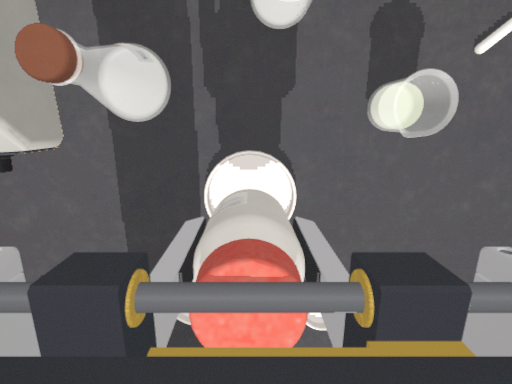

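The dish sits at (251,198) as predicted and the bottle is held upright above it with its cap at (249,300). Lowering it now.

Emit:
send_rows([
  [[0, 0, 20, 0, 0, 0, 50], [0, 0, 40, 0, 0, 0, 50], [0, 0, 50, 0, 0, 0, 50], [0, 0, 54, 0, 0, 0, 50], [0, 0, 55, 0, 0, 0, 50]],
])

```text
t: 5.88
ee_pos: [678.9, 104.8, 46.5]
tcp_rot: [0.0, 1.0, 0.0, 0.001]
wrist_force: [-0.6, 0.4, -1.6]
grip_width: 58.6
grasp_force: 29.9
```

Emit:
send_rows([
  [[0, 0, 0, 0, 0, 0, 50], [0, 0, 0, 0, 0, 0, 80], [0, 0, 0, 0, 0, 0, 80], [0, 0, 0, 0, 0, 0, 80], [0, 0, 0, 0, 0, 0, 80]],
])

```text
t: 6.5
ee_pos: [678.7, 104.5, 46.0]
tcp_rot: [0.0, 1.0, -0.0, 0.0]
wrist_force: [-0.0, 0.1, -0.4]
grip_width: 80.0
grasp_force: 0.0
```

Emit:
send_rows([
  [[0, 0, -20, 0, 0, 0, 80], [0, 0, -60, 0, 0, 0, 80], [0, 0, -110, 0, 0, 0, 80], [0, 0, -150, 0, 0, 0, 80], [0, 0, -150, 0, 0, 0, 80]],
])

```text
t: 7.12
ee_pos: [680.9, 104.7, 200.2]
tcp_rot: [-0.0, 1.0, -0.0, 0.004]
wrist_force: [-0.2, 0.1, 0.3]
grip_width: 80.0
grasp_force: 0.0
```

```bash
python3 - <<'E'
from h import *
to(445,384,180)
E
```

```text
at [680.9 104.7 200.2] shift [-236.1 -279.2   18.3] turn [-0.0004 -0.0085 -0.0001] grip 80.0 0.0 t 7.12
```

Emit:
send_rows([
  [[-38, -45, 0, 0, 0, 0, 80], [-77, -91, 4, 0, 0, 0, 80], [-115, -137, 8, 0, 0, 0, 80], [-153, -183, 12, 0, 0, 0, 80], [-191, -228, 15, 0, 0, 0, 80]],
])

```text
t: 7.75
ee_pos: [485.4, 333.4, 178.9]
tcp_rot: [0.001, 1.0, -0.0, -0.001]
wrist_force: [0.1, 0.5, 0.4]
grip_width: 80.0
grasp_force: 0.0
```

Emit:
send_rows([
  [[-30, -36, 0, 0, 0, 0, 80], [-42, -51, 0, 0, 0, 0, 80], [-42, -51, 0, 0, 0, 0, 80], [-42, -51, 0, 0, 0, 0, 80]],
])

```text
t: 8.25
ee_pos: [446.7, 382.5, 180.4]
tcp_rot: [0.001, 1.0, -0.001, 0.0]
wrist_force: [-0.5, 0.2, 0.1]
grip_width: 79.8
grasp_force: 0.0
```

```bash
python3 - <<'E'
from h import *
to(445,384,32)
f=grab('wrist','w2.png')
for n,p in dict(midcap=(444,384,91),midfoot=(444,384,0),M=(570,159,11.5),S1=(555,313,11.5)).items(): print(n,proj(f,p).round())
E
```

```text
at [446.7 382.5 180.4] shift [ -1.7  -1.7 148.4] turn [ 0.0013 -0.0002 -0.0013] grip 79.8 0.0 t 8.25
midcap [248. 202.]
midfoot [248. 183.]
M [448.  75.]
S1 [311.  89.]
```

View pics/w2.png

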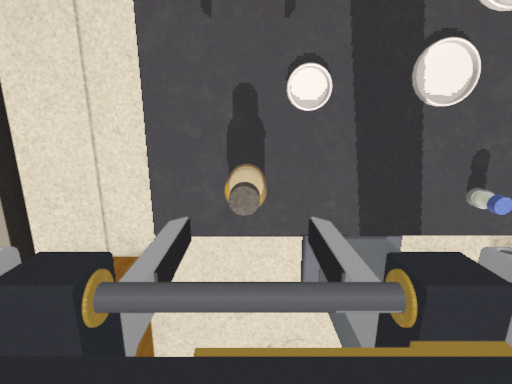

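The mid bottle's cap is at (244,199), about 2 mm off the prediction. Correcting for that and descending.

Emit:
send_rows([
  [[0, -3, 50, 0, 0, 0, 80], [0, -3, 100, 0, 0, 0, 80], [0, -3, 135, 0, 0, 0, 80], [0, -3, 148, 0, 0, 0, 80], [0, -3, 148, 0, 0, 0, 80]],
])

```text
t: 8.93
ee_pos: [446.4, 385.9, 32.6]
tcp_rot: [0.0, 1.0, -0.001, -0.0]
wrist_force: [0.9, -0.0, 0.5]
grip_width: 79.8
grasp_force: 0.0
```

Emit:
send_rows([
  [[0, 0, 0, 0, 0, 0, 36], [0, 0, 0, 0, 0, 0, 36], [0, 0, 0, 0, 0, 0, 36], [0, 0, 0, 0, 0, 0, 36], [0, 0, 0, 0, 0, 0, 36]],
])

```text
t: 9.55
ee_pos: [445.9, 386.7, 33.5]
tcp_rot: [-0.0, 1.0, 0.0, 0.0]
wrist_force: [0.1, -0.2, 4.8]
grip_width: 45.1
grasp_force: 29.9
```

Emit:
send_rows([
  [[0, 0, 0, 0, 0, 0, 36], [0, 0, 0, 0, 0, 0, 36], [0, 0, -10, 0, 0, 0, 36], [0, 0, -30, 0, 0, 0, 36], [0, 0, -50, 0, 0, 0, 36]],
])

```text
t: 10.18
ee_pos: [445.4, 386.5, 83.2]
tcp_rot: [0.0, 1.0, -0.0, -0.0]
wrist_force: [-0.1, -0.5, -0.4]
grip_width: 45.3
grasp_force: 29.9
```

```bash
python3 - <<'E'
from h import *
to(570.5,159.5,82)
E
```

```text
at [445.4 386.5  83.2] shift [125.1 227.    1.2] turn [ 0.0004  0.0008 -0.0002] grip 45.3 29.9 t 10.18
```

Emit:
send_rows([
  [[12, 23, 0, 0, 0, 0, 36], [35, 63, 0, 0, 0, 0, 36], [60, 108, 0, 0, 0, 0, 36], [85, 153, 0, 0, 0, 0, 36], [107, 193, 0, 0, 0, 0, 36]],
])

```text
t: 10.8
ee_pos: [553.4, 192.0, 83.0]
tcp_rot: [-0.0, 1.0, -0.0, 0.0]
wrist_force: [0.3, -0.2, -0.5]
grip_width: 44.8
grasp_force: 29.9
```

Emit:
send_rows([
  [[12, 22, 0, 0, 0, 0, 36], [17, 32, 0, 0, 0, 0, 36], [18, 34, 0, 0, 0, 0, 36], [18, 34, 0, 0, 0, 0, 36]],
])

```text
t: 11.3
ee_pos: [570.1, 160.4, 82.8]
tcp_rot: [-0.0, 1.0, 0.0, -0.0]
wrist_force: [-0.9, -0.1, -0.7]
grip_width: 45.2
grasp_force: 29.9
```

```bash
python3 - <<'E'
from h import *
to(570.5,159.5,36)
f=grab('wrist','w3.png')
for n,p in dict(M=(570,159,11.5),L=(677,104.3,11.5),bigcap=(678,104.5,121)).items(): print(n,proj(f,p).round())
E
```

```text
at [570.1 160.4  82.8] shift [ 0.4  0.9 46.8] turn [-0.0003  0.0005  0.0004] grip 45.2 29.9 t 11.3
M [251. 205.]
L [320.  77.]
bigcap [384.  33.]
```

View pics/w3.png

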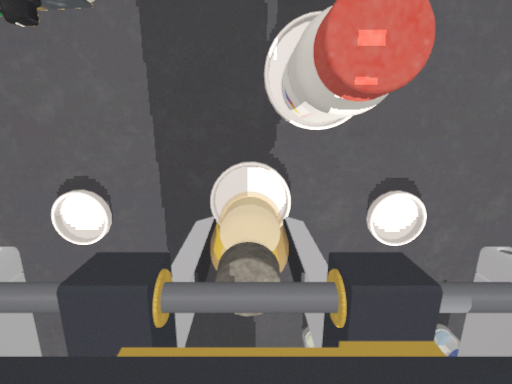

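The big bottle stands in its dish (cap at about 375,40). The mid bottle is centred over the medium dish at (251,202), so I'm lowering it.

Emit:
send_rows([
  [[0, 0, 18, 0, 0, 0, 36], [0, 0, 33, 0, 0, 0, 36], [0, 0, 42, 0, 0, 0, 36], [0, 0, 46, 0, 0, 0, 36], [0, 0, 46.5, 0, 0, 0, 36]],
])

```text
t: 11.98
ee_pos: [570.9, 159.7, 36.5]
tcp_rot: [-0.0, 1.0, -0.0, 0.0]
wrist_force: [-0.2, 0.3, -0.6]
grip_width: 44.8
grasp_force: 29.9
```

Emit:
send_rows([
  [[0, 0, 0, 0, 0, 0, 36], [0, 0, 0, 0, 0, 0, 66], [0, 0, 0, 0, 0, 0, 66], [0, 0, 0, 0, 0, 0, 66], [0, 0, 0, 0, 0, 0, 66]],
])

```text
t: 12.6
ee_pos: [570.7, 159.5, 36.5]
tcp_rot: [0.0, 1.0, -0.0, 0.0]
wrist_force: [-0.4, -0.3, 0.2]
grip_width: 66.1
grasp_force: 0.0
```

Emit:
send_rows([
  [[0, 0, -20, 0, 0, 0, 66], [0, 0, -60, 0, 0, 0, 66], [0, 0, -100, 0, 0, 0, 66], [0, 0, -120, 0, 0, 0, 50], [0, 0, -120, 0, 0, 0, 50]],
])

```text
t: 13.22
ee_pos: [571.8, 159.8, 158.2]
tcp_rot: [-0.0, 1.0, -0.0, 0.002]
wrist_force: [-0.2, 0.1, -1.2]
grip_width: 51.2
grasp_force: 0.0
```

```bash
python3 - <<'E'
from h import *
to(425,94,120)
E
```

```text
at [571.8 159.8 158.2] shift [-147.    65.8   37.5] turn [-0.0006 -0.0041 -0.0002] grip 51.2 0.0 t 13.22
```

Emit:
send_rows([
  [[-45, 20, 5, 0, 0, 0, 50], [-95, 42, 15, 0, 0, 0, 50], [-135, 60, 30, 0, 0, 0, 50], [-146, 65, 36, 0, 0, 0, 50], [-146, 65, 36, 0, 0, 0, 50]],
])

```text
t: 13.85
ee_pos: [424.6, 94.6, 119.8]
tcp_rot: [-0.0, 1.0, -0.0, -0.0]
wrist_force: [-0.2, 0.2, 0.5]
grip_width: 49.7
grasp_force: 0.0
```

```bash
python3 - <<'E'
from h import *
to(425,94,22)
f=grab('wrist','w4.png')
for n,p in dict(v1=(425,94,44),v2=(426,-36.5,44),M=(570,159,11.5),midcap=(570,159,94)).items(): print(n,proj(f,p).round())
hsv=cv2.cvtColor(f['frame'],cv2.COLOR_RGB2HSV);H,S,V=[hsv[...,i] for i in range(3)]
m=((S>120)&(V>60)&(H>100)&(H<128)).astype(np.uint8)
n,_,st,c=cv2.connectedComponentsWithStats(m)
for i in range(1,n):
    if st[i,4]>60: print(st[i],c[i].round(1),ray(f,*c[i],44).round(1))
E
```

```text
at [424.6  94.6 119.8] shift [ 0.4  0.6 97.8] turn [-0.0001  0.0004 -0.0008] grip 49.7 0.0 t 13.85
v1 [250. 203.]
v2 [394. 202.]
M [178.  37.]
midcap [144.  -3.]
```

View pics/w4.png

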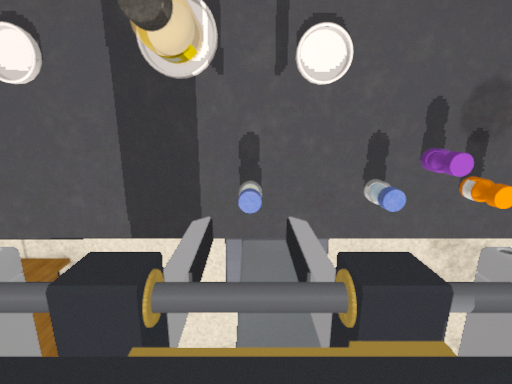

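The vial's cap is at (250,202), right on the prediction, and v2's cap is at (392,200). Gripping vial 1.

Emit:
send_rows([
  [[0, 0, 40, 0, 0, 0, 50], [0, 0, 75, 0, 0, 0, 50], [0, 0, 93, 0, 0, 0, 50], [0, 0, 98, 0, 0, 0, 50], [0, 0, 98, 0, 0, 0, 50]],
])

```text
t: 14.52
ee_pos: [426.2, 94.9, 22.5]
tcp_rot: [-0.0, 1.0, 0.0, 0.001]
wrist_force: [0.8, -0.8, 0.6]
grip_width: 49.6
grasp_force: 0.0
```

Emit:
send_rows([
  [[0, 0, 0, 0, 0, 0, 15], [0, 0, 0, 0, 0, 0, 15], [0, 0, 0, 0, 0, 0, 15], [0, 0, 0, 0, 0, 0, 15], [0, 0, 0, 0, 0, 0, 15]],
])

```text
t: 15.15
ee_pos: [425.0, 94.6, 22.8]
tcp_rot: [-0.0, 1.0, -0.0, 0.0]
wrist_force: [-0.1, -0.3, 4.4]
grip_width: 21.2
grasp_force: 30.0
```

Emit:
send_rows([
  [[0, 0, 0, 0, 0, 0, 15], [0, 0, 0, 0, 0, 0, 15], [0, 0, -10, 0, 0, 0, 15], [0, 0, -35, 0, 0, 0, 15], [0, 0, -60, 0, 0, 0, 15]],
])

```text
t: 15.78
ee_pos: [424.2, 94.5, 83.1]
tcp_rot: [0.0, 1.0, -0.0, -0.0]
wrist_force: [0.0, -0.6, -1.3]
grip_width: 21.4
grasp_force: 30.0
```

```bash
python3 - <<'E'
from h import *
to(555.5,313.3,82)
E
```

```text
at [424.2  94.5  83.1] shift [ 131.3 -218.8    0.9] turn [ 0.0002  0.0009 -0.0002] grip 21.4 30.0 t 15.78
```

Emit:
send_rows([
  [[12, -20, 0, 0, 0, 0, 15], [37, -62, 0, 0, 0, 0, 15], [64, -106, 0, 0, 0, 0, 15], [90, -150, 0, 0, 0, 0, 15], [113, -188, 0, 0, 0, 0, 15]],
])

```text
t: 16.4
ee_pos: [538.4, 284.2, 82.5]
tcp_rot: [0.0, 1.0, 0.0, 0.0]
wrist_force: [0.9, 0.1, 0.2]
grip_width: 21.2
grasp_force: 30.0
```

Emit:
send_rows([
  [[12, -21, 0, 0, 0, 0, 15], [17, -29, 0, 0, 0, 0, 15], [18, -31, 0, 0, 0, 0, 15], [18, -31, 0, 0, 0, 0, 15]],
])

```text
t: 16.9
ee_pos: [555.0, 312.6, 82.4]
tcp_rot: [0.0, 1.0, -0.0, -0.0]
wrist_force: [0.1, -0.2, 0.4]
grip_width: 21.2
grasp_force: 30.0
```

```bash
python3 - <<'E'
from h import *
to(555.5,313.3,25.5)
f=grab('wrist','w5.png')
for n,p in dict(S1=(555,313.2,11.5),M=(570,159,11.5)).items(): print(n,proj(f,p).round())
E
```

```text
at [555.  312.6  82.4] shift [ 0.5 -0.7 56.9] turn [ 0.0007  0.0008 -0.0007] grip 21.2 30.0 t 16.9
S1 [249. 205.]
M [425. 189.]
```

View pics/w5.png

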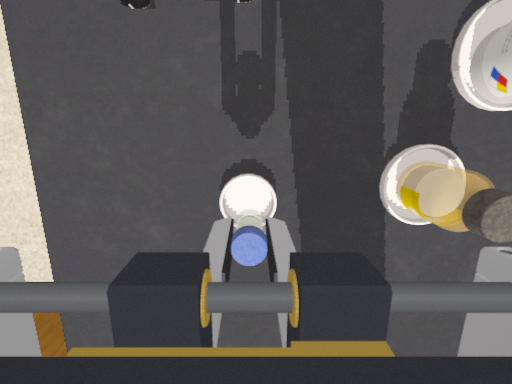

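The vial is held upright over the small dish at (248,203). Lowering it.

Emit:
send_rows([
  [[1, 0, 25, 0, 0, 0, 15], [1, 0, 43, 0, 0, 0, 15], [1, 0, 52, 0, 0, 0, 15], [1, 0, 56, 0, 0, 0, 15], [1, 0, 56.5, 0, 0, 0, 15]],
])

```text
t: 17.58
ee_pos: [556.9, 313.5, 26.2]
tcp_rot: [-0.0, 1.0, -0.0, 0.0]
wrist_force: [0.6, -0.6, -0.5]
grip_width: 20.8
grasp_force: 30.0
```

Emit:
send_rows([
  [[0, 0, 0, 0, 0, 0, 15], [0, 0, 0, 0, 0, 0, 40], [0, 0, 0, 0, 0, 0, 40], [0, 0, 0, 0, 0, 0, 40], [0, 0, 0, 0, 0, 0, 40]],
])

```text
t: 18.2
ee_pos: [556.7, 313.6, 25.9]
tcp_rot: [0.0, 1.0, -0.0, 0.0]
wrist_force: [0.5, -1.0, -0.1]
grip_width: 40.2
grasp_force: 0.0
```

Emit:
send_rows([
  [[0, 0, -15, 0, 0, 0, 40], [0, 0, -45, 0, 0, 0, 40], [0, 0, -85, 0, 0, 0, 40], [0, 0, -115, 0, 0, 0, 50], [0, 0, -115, 0, 0, 0, 50]],
])

```text
t: 18.82
ee_pos: [558.6, 314.5, 144.7]
tcp_rot: [-0.001, 1.0, -0.0, 0.003]
wrist_force: [-0.2, 0.3, -0.5]
grip_width: 49.7
grasp_force: 0.0
```

```bash
python3 - <<'E'
from h import *
to(426.5,-35.5,120)
f=grab('wrist','w6.png')
E
```

```text
at [558.6 314.5 144.7] shift [-132.2  350.1   22.8] turn [-0.0028 -0.0067 -0.0001] grip 49.7 0.0 t 18.82
```

View pics/w6.png

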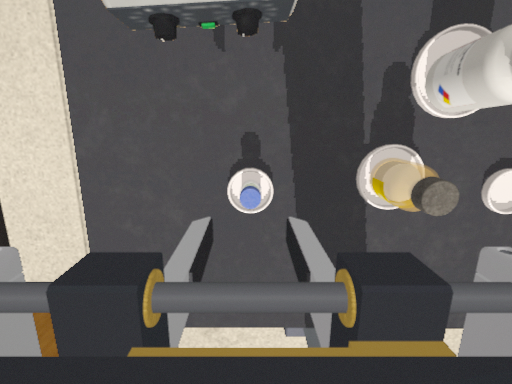

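Vial 1 stands upright in its dish at (250,190). On to vial 2.

Emit:
send_rows([
  [[-21, 56, 0, 0, 0, 0, 50], [-42, 113, 4, 0, 0, 0, 50], [-63, 170, 8, 0, 0, 0, 50], [-84, 226, 14, 0, 0, 0, 50], [-105, 282, 20, 0, 0, 0, 50]],
])

```text
t: 19.5
ee_pos: [449.6, 30.1, 119.4]
tcp_rot: [0.0, 1.0, 0.0, -0.001]
wrist_force: [0.7, -0.3, 1.0]
grip_width: 50.3
grasp_force: 0.0
```

Emit:
send_rows([
  [[-19, 50, 0, 0, 0, 0, 50], [-25, 67, 0, 0, 0, 0, 50], [-25, 67, 0, 0, 0, 0, 50], [-25, 67, 0, 0, 0, 0, 50]],
])

```text
t: 20.0
ee_pos: [426.4, -34.7, 120.3]
tcp_rot: [-0.0, 1.0, -0.0, -0.001]
wrist_force: [-0.4, 0.2, 0.2]
grip_width: 49.4
grasp_force: 0.0
```

```bash
python3 - <<'E'
from h import *
to(426.5,-35.5,21.5)
f=grab('wrist','w7.png')
for n,p in dict(v2=(426.5,-35.5,44),S2=(555,26.8,11.5)).items(): print(n,proj(f,p).round())
E
```

```text
at [426.4 -34.7 120.3] shift [ 0.2  0.9 98.8] turn [-0.0007  0.0011 -0.0001] grip 49.4 0.0 t 20.0
v2 [251. 203.]
S2 [182.  57.]
```

View pics/w7.png

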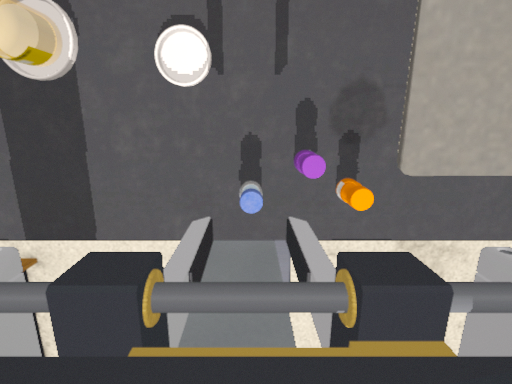

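The blue cap at (251,202) is aligned and the purple vial (312,163) is clear of the fingers. Gripping vial 2.

Emit:
send_rows([
  [[0, 0, 40, 0, 0, 0, 46], [0, 0, 75, 0, 0, 0, 46], [0, 0, 93, 0, 0, 0, 46], [0, 0, 98, 0, 0, 0, 46], [0, 0, 98, 0, 0, 0, 46]],
])

```text
t: 20.68
ee_pos: [427.0, -34.9, 22.9]
tcp_rot: [-0.0, 1.0, 0.001, -0.0]
wrist_force: [-0.2, 0.3, 0.4]
grip_width: 46.0
grasp_force: 0.0
```

Emit:
send_rows([
  [[0, 0, 0, 0, 0, 0, 15], [0, 0, 0, 0, 0, 0, 15], [0, 0, 0, 0, 0, 0, 15], [0, 0, 0, 0, 0, 0, 15], [0, 0, 0, 0, 0, 0, 15]],
])

```text
t: 21.3
ee_pos: [427.0, -35.6, 23.3]
tcp_rot: [0.0, 1.0, -0.0, 0.001]
wrist_force: [-0.6, -0.6, 5.3]
grip_width: 20.8
grasp_force: 30.1
```

Emit:
send_rows([
  [[0, 0, 0, 0, 0, 0, 15], [0, 0, 0, 0, 0, 0, 15], [0, 0, -10, 0, 0, 0, 15], [0, 0, -35, 0, 0, 0, 15], [0, 0, -60, 0, 0, 0, 15]],
])

```text
t: 21.92
ee_pos: [426.2, -35.2, 83.6]
tcp_rot: [-0.0, 1.0, -0.0, -0.0]
wrist_force: [0.2, -1.3, -0.5]
grip_width: 20.6
grasp_force: 30.0
```

```bash
python3 - <<'E'
from h import *
to(556,27,82)
E
```

```text
at [426.2 -35.2  83.6] shift [129.8 -62.3   1.5] turn [-0.0003  0.0009 -0.0003] grip 20.6 30.0 t 21.93
```

Emit:
send_rows([
  [[20, -10, 0, 0, 0, 0, 15], [60, -29, 0, 0, 0, 0, 15], [100, -48, 0, 0, 0, 0, 15], [120, -58, 0, 0, 0, 0, 15], [129, -62, 0, 0, 0, 0, 15]],
])

```text
t: 22.55
ee_pos: [557.0, 27.9, 81.5]
tcp_rot: [-0.0, 1.0, 0.001, -0.001]
wrist_force: [-0.3, -1.1, 0.2]
grip_width: 20.3
grasp_force: 30.0
```

Emit:
send_rows([
  [[0, 0, 0, 0, 0, 0, 15], [0, 0, 0, 0, 0, 0, 15]],
])

```text
t: 22.8
ee_pos: [554.5, 26.4, 82.5]
tcp_rot: [0.0, 1.0, -0.0, -0.001]
wrist_force: [0.3, -0.1, 0.0]
grip_width: 20.5
grasp_force: 30.0
```

```bash
python3 - <<'E'
from h import *
to(556,27,25)
f=grab('wrist','w8.png')
print(proj(f,(555,26.8,11.5)))
E
```

```text
at [554.5  26.4  82.5] shift [ 1.6 -0.6 57.5] turn [ 0.0001  0.0016 -0.0005] grip 20.5 30.0 t 22.8
[249.38648554 204.3786885 ]
```

View pics/w8.png

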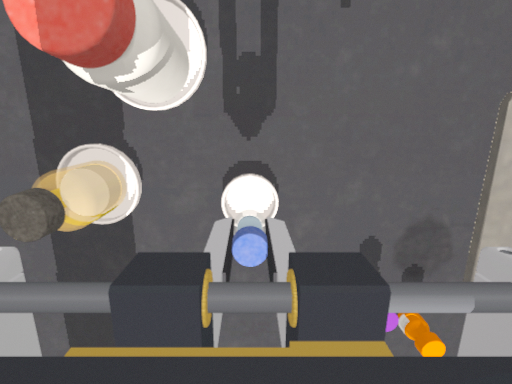

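Vial 2 is over its dish at (250,202). Lowering it, releasing and lifting clear.

Emit:
send_rows([
  [[1, 0, 25, 0, 0, 0, 15], [1, 0, 43, 0, 0, 0, 15], [1, 0, 52, 0, 0, 0, 15], [1, 0, 56, 0, 0, 0, 15], [1, 0, 56.5, 0, 0, 0, 15]],
])

```text
t: 23.48
ee_pos: [556.8, 26.4, 26.7]
tcp_rot: [0.0, 1.0, -0.0, 0.0]
wrist_force: [-0.3, -0.4, -0.7]
grip_width: 20.2
grasp_force: 30.0
```

Emit:
send_rows([
  [[0, 0, 0, 0, 0, 0, 15], [0, 0, 0, 0, 0, 0, 40], [0, 0, 0, 0, 0, 0, 40], [0, 0, 0, 0, 0, 0, 40], [0, 0, 0, 0, 0, 0, 40]],
])

```text
t: 24.1
ee_pos: [556.6, 26.6, 26.4]
tcp_rot: [0.0, 1.0, -0.0, 0.0]
wrist_force: [-0.2, 0.9, -0.2]
grip_width: 40.1
grasp_force: 0.0
```

Emit:
send_rows([
  [[0, 0, -15, 0, 0, 0, 40], [0, 0, -45, 0, 0, 0, 40], [-30, 0, -95, 0, 0, 0, 40], [-80, 0, -135, 0, 0, 0, 40], [-130, 0, -150, 0, 0, 0, 40]],
])

```text
t: 24.72
ee_pos: [427.1, 26.5, 179.6]
tcp_rot: [0.0, 1.0, -0.0, 0.003]
wrist_force: [0.2, -0.6, -0.4]
grip_width: 39.7
grasp_force: 0.0
```

Emit:
send_rows([
  [[-50, 60, 0, 0, 0, 0, 40], [-80, 120, 0, 0, 0, 0, 40], [-80, 180, 0, 0, 0, 0, 40], [-80, 220, 0, 0, 0, 0, 40], [-80, 220, 0, 0, 0, 0, 40]],
])

```text
t: 25.35
ee_pos: [346.8, -197.2, 177.6]
tcp_rot: [0.001, 1.0, -0.003, 0.001]
wrist_force: [-0.2, -0.1, 0.4]
grip_width: 39.8
grasp_force: 0.0
```

```bash
python3 - <<'E'
from h import *
f=grab('top');c=f['frame'][100:290,110:370]
cv2.imwrite('pics/end.png',cv2.resize(cv2.cvtColor(c,cv2.COLOR_RGB2BGR),None,fx=3,fy=3,interpolation=cv2.INTER_CUBIC))
for n,p in dict(S1=(555,313.2,11.5),v1cap=(556,313.3,47),S2=(555,26.8,11.5),v2cap=(556,27,47),M=(570,159,11.5),mcap=(570.5,159.5,94),L=(677,104.3,11.5),bcap=(678,104.5,121)).items(): print(n,((proj(f,p)-[110,100])*3).round())
E
```

```text
S1 [185. 357.]
v1cap [177. 350.]
S2 [515. 348.]
v2cap [518. 341.]
M [362. 335.]
mcap [357. 318.]
L [422. 215.]
bcap [423. 178.]
```

View pics/end.png

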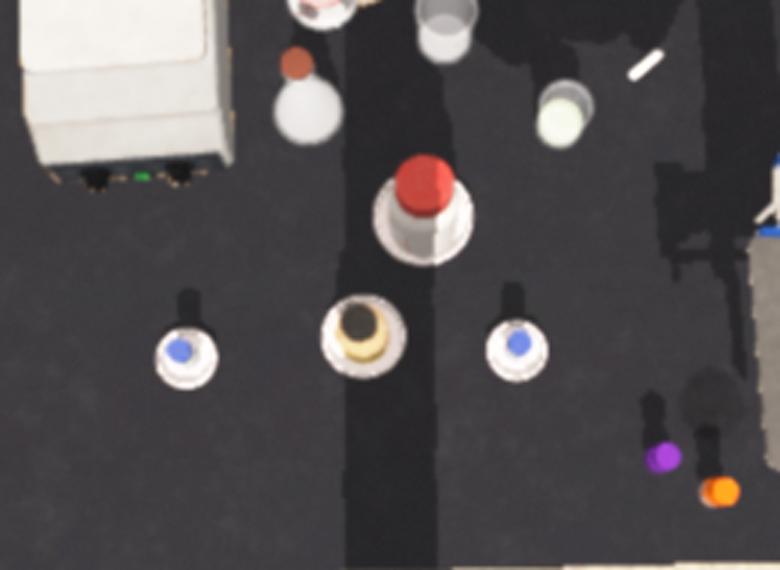

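All four bottles stand centred in their dishes in the crop: caps at (424,184), (359,322), (180,350) and (518,343), each within about 5 mm of prediction. The flask, beaker and decoys look undisturbed, so I'm handing in.

```bash
python3 -c "
from cell import arm
print(arm.sign_off())"
```

```text
the job is handed in; nothing more can be done
None
```

The job is handed in after about 25 s of arm time: the final top view shows all four bottles upright and centred in their own dishes, with the beaker and flask where they stood; the sign-off returned no verdict.

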